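# One full turn of the banding wheel

### The arm

A 7-joint arm with a two-finger parallel gripper is mounted at the origin on a cart in front of the work surface, level with it; the furniture and walls round the work are solid. World frame = base frame: x ahead of the robot, y to its left, z up, the work surface at z = 0. Lengths are in m, angles in rad, forces in N, time in s.
With the tool pointing down it reaches from about 0.425 to 0.825 m from the base axis. Payload 3.6 kg.
Tool frame: the origin (TCP) lies midway between the tips of the shut fingers; the grasp point (between the pads) lies 19 mm behind it; z points along the fingers, y is the line along which they close (so a half turn about z gives the same grasp; the last joint's range is limited). The gripper opens to 85 mm and grips with 20 to 120 N. Pads are 22 mm wide; open, the fingers measure 114 mm over their backs; the gripper's body (76 mm by 85 mm) begins 54 mm behind the grasp point. The pads swing forward as they close: fully open they stand 13 mm farther back than shut.
Start: joints at [1.268, 0.615, -0.013, 1.423, 0.008, 1.103, -0.04], TCP at [0.177, -0.625, 0.231] pointing down, gripper open.
Joint ranges: [-3.12, 3.12], [-0.3, 2.06], [-1.34, 1.32], [0.26, 2.42], [-1.36, 4.5], [0.01, 1.98], [-2.84, 2.84]. Speed limits (rad/s): [2.79, 2.79, 3.14, 3.14, 3.14, 3.14, 3.14].

### API

Orientations are given as a rotation vector (axis times angle).
In Python, from plant import state, grab_frame, get_calibration, job_done gives the robot as it stands.
- The arm moves only by the tool jog_arm, never from a script. Its argument "commands" is a list of rows, each an object with "offset": the shift along the tool's x, y, z in cm, a list of three; "yaw": the turn about the tool's z in degrees; "hand": the finger opening in cm, from 0 to 8.54. In form: [{"offset": [dx, dy, dz], "yaw": yaw, "hand": hand}, ...]. A call has 1 to 10 rows; each row is the pose to reach, as a shift and turn from the pose commanded when the call began, along the tool's axes at that moment; what a row does not reach only later rows make up. A row lasts 1/10 s, in which the tool goes at most 50 mm and 8.59 degrees, less where a joint would pass 70% of its speed; a pose out of reach is approached as far as the arm can. A call with a gripper value outside its range is refused whole. The fingers move at their own pace and stop on an object; the grip force is fixed at half the most. Time passes only in rows, so rows that repeat a pose let the fingers close. It gives the time, the measured TCP pose, the force, the opening and the grip force at its end, in the units of the state.
- state(): the state, without advancing time (a new reading comes with each control period).
- grab_frame(name): name is "scene" or "top" or "wrist"; returns the picture (400x640x3 uint8, red, green, blue); there is no depth.
- get_calibration(name): a dict with "mtx" (3x3 intrinsics, pixels), "world_from_camera" (4x4, takes a point from camera to world coordinates); the wrist camera has in their place "mount" (4x4, takes a point from camera to tool coordinates, whose origin is the TCP and whose axes are the flange's). Camera axes: x right, y down, z forward; pixel columns grow to the right and rows downward; lengths in m; the calibration is good to about 2 mm. A picture is of the moment at which its call begins: read the wrist's pose just before it. get_calibration takes no time and is no camera call.
- job_done(): hands the job in; it is judged then, once.
The state is a dict: "time_s": time; "joint_positions": joint angles; "joint_vel": joint speeds; "tau": joint torques, N m; "eef_pos": TCP position; "tool_rot": TCP orientation; "contact_force": force on the tool from outside, world axes, zero at the start; "moment": the same for the moment, N m; "grip_width": opening from 0.0 (shut) to 1.0 (fully open); "finger_force": force on a finger pad.
Only numpy, scipy, OpenCV 4.12 (cv2) and the standard library are available. Lean on these libraries where they do the work, as an engineer would, in place of code of your own. Each camera call takes 0.05 s, during which the arm holds its last target. There are 200 camera calls.

### The job

Crank the round metal banding wheel once all the way round, anticlockwise as seen from above, so that its upright wooden handle comes back to where it started. The clay tube standing in the middle of the wheel just rides along: do not touch it, and leave it standing near the middle. Then let go.

Things in the scene. Friction and masses are not known exactly. Their poses are not given: they have to be found in the camera images.
- banding_wheel_head (a joint): turn of the wheel head about its vertical axis, rad: 0 at the start of every run, grows anticlockwise seen from above; one full turn anticlockwise reads 6.283 (it does not wrap, and there is no end stop). The head turns easily (about 0.02 N m of friction and slight damping) and stays where it is left.
- wheel_center (a point): point on the wheel's axis at the height of the head's flat upper face, about 106 mm above the table. The wheel is a grey cast disc, 242 mm across, with its edge about 28 mm deep, on a 136 mm wide foot fixed to the table. Its x and y axes turn with the head; z is up.
- handle_grip (a point): grip point of the upright wooden crank handle near the wheel's edge, on the handle's own axis, 62 mm above the wheel's upper face, 95 mm from the wheel's axis; it goes round with the wheel. The handle is round, 22 mm across from 53 to 76 mm above the wheel's face and slightly slimmer below, with its top at 82 mm and a 32 mm wide steel collar at its foot; it spins freely on its own pin, so the fingers can keep one heading and need not turn with the wheel. z is up.
- clay_tube: dark clay tube, 53 mm across and 50 mm tall, standing loose within about 12 mm of the middle of the wheel's upper face; origin at the centre of its underside, z up
Not all that is in view belongs to the job. Leave any turquoise or yellow look-alike of the clay_tube alone.

How it is judged:
By the outcome, as a careful person would: the job done as asked, in the order asked, and still so for the second after the job is handed in, with the robot touching nothing.
It also fails if it takes over 45 s, if anything falls off the work surface, if the arm or the gripper's body presses on something with over 40 N, if the wrist force passes 120 N, or if a joint passes its speed limit or range.

## Working session

There is one attempt and no reset: what is moved stays moved. The work goes in short steps, Python scripts to look and compute and a tool call to move; the robot and the scene stay as the last step left them, time stands still between calls to the robot, and variables do not carry over. Pictures are saved under pics/ and viewed, at most 10 in all, crops included, and the job is handed in when it is done.

Besides the shell and the picture viewer there is one more tool, called after "Emit:" in YAML: its name, and indented under it one key for each argument. jog_arm: Moves the arm, as the interface text tells. Its arguments: {"type":"object","properties":{"commands":{"type":"array"}},"required":["commands"]}

```bash
mkdir -p pics
cat > h.py <<'E'
import numpy as np,cv2
from plant import *
def ray(name,u,v,z):
    c=get_calibration(name);M=np.array(c['mtx']);T=np.array(c['world_from_camera'])
    d=T[:3,:3]@np.linalg.solve(M,[u,v,1.]);o=T[:3,3];return o+d*(z-o[2])/d[2]
def proj(name,p):
    c=get_calibration(name);M=np.array(c['mtx']);T=np.linalg.inv(np.array(c['world_from_camera']))
    q=M@(T[:3,:3]@np.array(p)+T[:3,3]);return q[:2]/q[2]
E
python3 - <<'E'
from h import *
s=state();print(s)
a=grab_frame('scene');b=grab_frame('top')
cv2.imwrite('pics/a.png',a[...,::-1]);cv2.imwrite('pics/b.png',b[...,::-1])
for n in('scene','top'):print(get_calibration(n))
E
```

```text
{'time_s': 0.0, 'joint_positions': array([ 1.26846731,  0.6158996 , -0.01260459,  1.424963  ,  0.00812539,
        1.10340217, -0.04041601]), 'joint_vel': array([ 0.00097208,  0.00048543,  0.00234561,  0.00054817, -0.00057234,
        0.00074179,  0.00082922]), 'tau': array([ 2.79912354e-05, -4.69210768e+01,  2.59227008e-01, -1.71031237e+01,
        1.00234945e-02,  9.79136908e-03,  1.93277867e-05]), 'eef_pos': array([ 0.17680275, -0.62466673,  0.2301297 ]), 'tool_rot': array([-3.10918967e+00, -4.31625585e-01,  6.72429140e-04]), 'contact_force': array([ 0.40524505, -0.17493856, -0.26012642]), 'moment': array([ 0.0340893 , -0.01267337, -0.03310439]), 'finger_force': 0.0, 'grip_width': 0.9959306502989415}
{'mtx': array([[371.93631189,   0.        , 322.10124866],
       [  0.        , 371.93631189, 196.50483494],
       [  0.        ,   0.        ,   1.        ]]), 'world_from_camera': array([[ 0.77509368, -0.42320253,  0.46917951,  0.19112283],
       [-0.63174726, -0.53221579,  0.56359716, -0.53790989],
       [ 0.011189  , -0.73324346, -0.67987413,  0.71629654],
       [ 0.        ,  0.        ,  0.        ,  1.        ]])}
{'mtx': array([[385.68387132,   0.        , 320.56519233],
       [  0.        , 385.68387132, 191.65658657],
       [  0.        ,   0.        ,   1.        ]]), 'world_from_camera': array([[-0.00737537, -0.98012789,  0.19822945,  0.42871053],
       [-0.99996054,  0.00821066,  0.0033921 , -0.02246045],
       [-0.00495229, -0.19819661, -0.98014977,  0.9629522 ],
       [ 0.        ,  0.        ,  0.        ,  1.        ]])}
```

View pics/a.png

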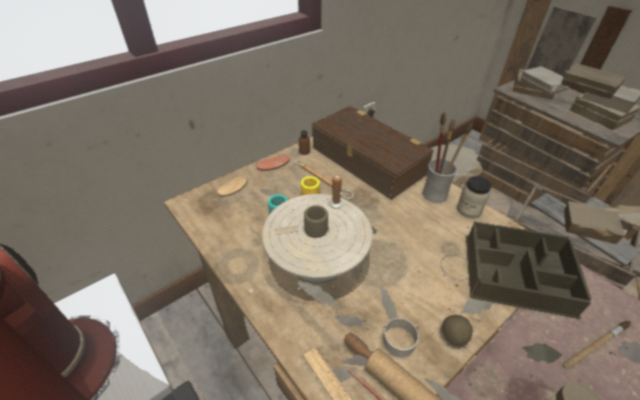

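View pics/b.png

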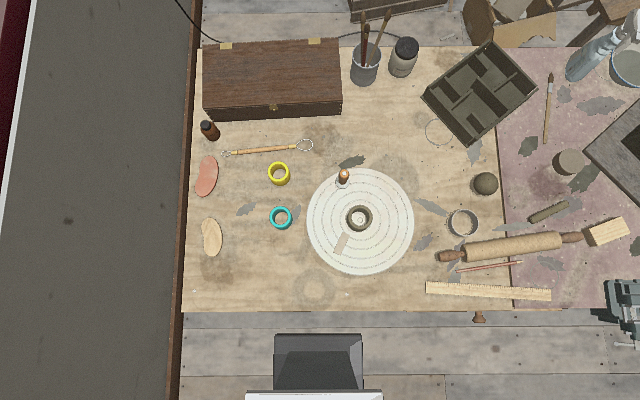

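The wheel is at about (360,221) in the top view and (318,235) in the scene view. The handle top is at (344,173) / (336,180), and the dark tube is in the wheel's middle at (359,217). The turquoise (281,217) and yellow (279,173) rings stand on the table, so they are the look-alikes. I'll measure these and confirm in a crop.

Run:
```python
from h import *
b=cv2.imread('pics/b.png')
c=cv2.resize(b[155:285,295:425],None,fx=4.5,fy=4.5,interpolation=cv2.INTER_CUBIC);cv2.imwrite('pics/c.png',c)
for n,p,z in[('left',(306,221),.106),('right',(414,221),.106),('top',(360,168),.106),('bot',(360,275),.106),('handletop',(344,173),.188),('collar',(341.5,184),.110),('tubetop',(359,217),.156)]:print(n,ray('top',*p,z).round(4))
print('scene',ray('scene',336,179,.188).round(4), ray('scene',264,237,.106),ray('scene',372,235,.106))
s=state();print(cv2.Rodrigues(s['tool_rot'])[0].round(3))
print(get_calibration('wrist'))
```

```text
left [0.5354 0.0135 0.106 ]
right [ 0.5335 -0.2273  0.106 ]
top [ 0.6566 -0.1104  0.106 ]
bot [ 0.4167 -0.1037  0.106 ]
handletop [ 0.6244 -0.0686  0.188 ]
collar [ 0.6185 -0.0671  0.11  ]
tubetop [ 0.5368 -0.1002  0.156 ]
scene [ 0.6155 -0.0751  0.188 ] [ 0.43319044 -0.05354037  0.106     ] [ 0.61944713 -0.19503457  0.106     ]
[[ 0.962  0.272 -0.001]
 [ 0.272 -0.962  0.002]
 [-0.    -0.002 -1.   ]]
{'mtx': array([[297.56718548,   0.        , 321.91406485],
       [  0.        , 297.56718548, 197.90357932],
       [  0.        ,   0.        ,   1.        ]]), 'mount': array([[ 1.43801435e-04, -9.46629873e-01, -3.22322608e-01,
         8.25596132e-02],
       [ 9.99999761e-01,  3.54294268e-04, -5.94386284e-04,
        -2.88910169e-04],
       [ 6.76860865e-04, -3.22322445e-01,  9.46629697e-01,
        -1.42273376e-01],
       [ 0.00000000e+00,  0.00000000e+00,  0.00000000e+00,
         1.00000000e+00]])}
```

View pics/c.png

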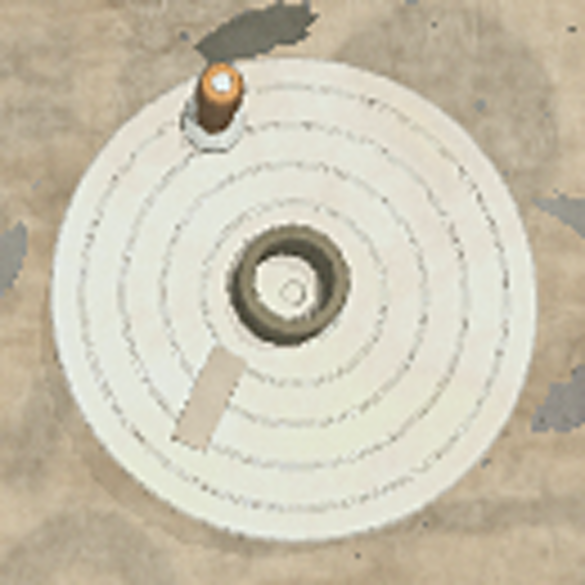

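The crop confirms it: the dark tube is at the wheel's middle, and the wooden handle with its steel collar is on the wheel. Centre is about (0.5365,-0.107), handle about (0.622,-0.067), radius about 94 mm against 95 expected. The tool y heading (-74°) is already nearly tangential, so I'll move above the handle with no turn.

Emit:
jog_arm:
  commands:
    - {"offset": [4, -2.9, -2], "yaw": 0, "hand": 8.5}
    - {"offset": [8, -5.7, -2], "yaw": 0, "hand": 8.5}
    - {"offset": [12, -8.6, -2], "yaw": 0, "hand": 8.5}
    - {"offset": [16, -11.5, -2], "yaw": 0, "hand": 8.5}
    - {"offset": [20, -14.3, -2], "yaw": 0, "hand": 8.5}
    - {"offset": [24, -17.2, -2], "yaw": 0, "hand": 8.5}
    - {"offset": [28, -20, -2], "yaw": 0, "hand": 8.5}
    - {"offset": [32, -22.9, -2], "yaw": 0, "hand": 8.5}
    - {"offset": [36, -25.8, -2], "yaw": 0, "hand": 8.5}
    - {"offset": [40, -28.7, -2], "yaw": 0, "hand": 8.5}

```text
time_s: 1.1
eef_pos: [0.4844, -0.2386, 0.2511]
tool_rot: [-3.112, -0.432, 0.001]
contact_force: [0.4, -0.2, -0.6]
grip_width: 0.995
finger_force: 0.0
```

Emit:
jog_arm:
  commands:
    - {"offset": [4, -2.9, 0], "yaw": 0, "hand": 8.5}
    - {"offset": [8, -5.7, 0], "yaw": 0, "hand": 8.5}
    - {"offset": [12, -8.6, 0], "yaw": 0, "hand": 8.5}
    - {"offset": [15, -10.8, 0], "yaw": 0, "hand": 8.5}
    - {"offset": [17, -12.2, 0], "yaw": 0, "hand": 8.5}
    - {"offset": [18, -12.8, 0], "yaw": 0, "hand": 8.5}
    - {"offset": [18, -12.8, 0], "yaw": 0, "hand": 8.5}
    - {"offset": [18, -12.8, 0], "yaw": 0, "hand": 8.5}

```text
time_s: 1.9
eef_pos: [0.6212, -0.0702, 0.251]
tool_rot: [3.111, 0.428, -0.003]
contact_force: [-0.2, -1.3, 0.9]
grip_width: 0.997
finger_force: 0.0
```

Run:
```python
from h import *
s=state();print(s['eef_pos'],s['tool_rot'],s['joint_positions'],s['time_s'],s['contact_force'])
a=grab_frame('wrist');cv2.imwrite('pics/d.png',a[...,::-1])
c=get_calibration('wrist');R=cv2.Rodrigues(s['tool_rot'])[0];print(R.round(3))
T=np.eye(4);T[:3,:3]=R;T[:3,3]=s['eef_pos'];T=T@c['mount'];np.savez('w.npz',T=T,M=c['mtx'])
Ti=np.linalg.inv(T)
for p in[(.622,-.067,.188),(.5365,-.107,.106)]:
    q=c['mtx']@(Ti[:3,:3]@p+Ti[:3,3]);print(q[:2]/q[2])
```

```text
[ 0.62116594 -0.07017643  0.25098611] [ 3.11086941e+00  4.28324096e-01 -2.75415121e-03] [ 0.13818542  0.56069473 -0.10387951  1.46993802  0.06329543  1.11565391
 -1.27495884] 1.9 [-0.18249547 -1.32064455  0.93266217]
[[ 0.963  0.27  -0.002]
 [ 0.27  -0.963 -0.002]
 [-0.002  0.001 -1.   ]]
[318.55497755 211.8230092 ]
[333.58284311 263.04550271]
```

View pics/d.png

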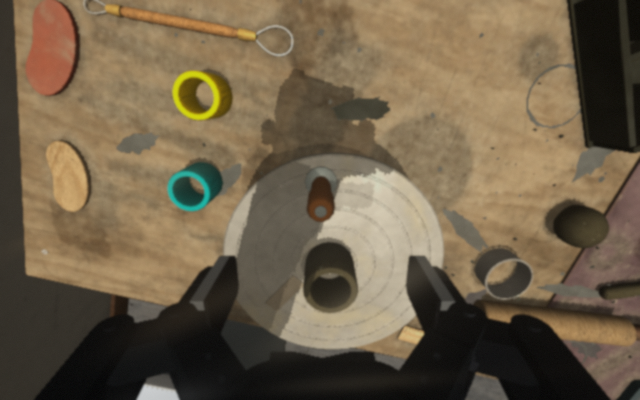

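The handle top is at (320,212), against a predicted (318.6,211.8). The wheel spans columns 224–443, so its centre is near 333.5 as predicted. The estimates hold, so I'll descend.

Emit:
jog_arm:
  commands:
    - {"offset": [0, 0, 2], "yaw": 0, "hand": 8.5}
    - {"offset": [0, 0, 4], "yaw": 0, "hand": 8.5}
    - {"offset": [0, 0, 6], "yaw": 0, "hand": 8.5}
    - {"offset": [0, 0, 8], "yaw": 0, "hand": 8.5}
    - {"offset": [0, 0, 9.5], "yaw": 0, "hand": 8.5}
    - {"offset": [0, 0, 10.1], "yaw": 0, "hand": 8.5}
    - {"offset": [0, 0, 10.1], "yaw": 0, "hand": 8.5}
    - {"offset": [0, 0, 10.1], "yaw": 0, "hand": 8.5}

```text
time_s: 2.75
eef_pos: [0.6224, -0.0691, 0.1513]
tool_rot: [3.111, 0.43, 0.002]
contact_force: [-0.5, 0.1, 0.0]
grip_width: 0.999
finger_force: 0.0
```

Emit:
jog_arm:
  commands:
    - {"offset": [0, -0.15, 0.1], "yaw": 0, "hand": 8.5}
    - {"offset": [0, -0.15, 0.1], "yaw": 0, "hand": 5}
    - {"offset": [0, -0.15, 0.1], "yaw": 0, "hand": 3}
    - {"offset": [0, -0.15, 0.1], "yaw": 0, "hand": 1.5}
    - {"offset": [0, -0.15, 0.1], "yaw": 0, "hand": 1.5}
    - {"offset": [0, -0.15, 0.1], "yaw": 0, "hand": 1.5}
    - {"offset": [0, -0.15, 0.1], "yaw": 0, "hand": 1.5}
    - {"offset": [0, -0.15, 0.1], "yaw": 0, "hand": 1.5}

```text
time_s: 3.55
eef_pos: [0.6219, -0.0668, 0.1498]
tool_rot: [3.112, 0.432, 0.001]
contact_force: [-0.4, -1.0, 2.4]
grip_width: 0.245
finger_force: 58.8
```

Run:
```python
from h import *
s=state();print(s)
```

```text
{'time_s': 3.55, 'joint_positions': array([ 0.13129937,  0.65972188, -0.09955612,  1.59501348,  0.07866252,
        0.89007624, -1.29205137]), 'joint_vel': array([ 0.00028473,  0.00076587, -0.00202866,  0.00163736, -0.00166638,
       -0.0016841 , -0.00091634]), 'tau': array([-2.49935919e-01, -4.44535732e+01, -9.25807077e-01, -1.42507491e+01,
       -9.09006572e-02, -1.83455972e-01,  1.02343802e-03]), 'eef_pos': array([ 0.62186108, -0.06683357,  0.14979048]), 'tool_rot': array([3.11150588e+00, 4.31713263e-01, 1.03088387e-03]), 'contact_force': array([-0.42872811, -0.96238845,  2.39016227]), 'moment': array([-0.0486554 ,  0.12624171, -0.00536705]), 'finger_force': 58.807039079256356, 'grip_width': 0.24453245774647026}
```

Gripped: the opening is 20.8 mm and the TCP is at (0.6219,-0.0668), which gives a 94.4 mm radius. Now the circle offsets.

Run:
```python
from h import *
s=state();R=cv2.Rodrigues(s['tool_rot'])[0]
a0=np.arctan2(.0402,.0854);print(np.degrees(a0))
P=lambda d:.095*np.array([np.cos(a0+np.radians(d)),np.sin(a0+np.radians(d)),0])
for k in range(6):
    print(k,[(R.T@(P(60*k+6*i)-P(60*k))*100)[:2].round(2).tolist() for i in range(1,11)])
```

```text
25.20758533254738
0 [[-0.21, -0.97], [-0.53, -1.91], [-0.94, -2.82], [-1.44, -3.68], [-2.03, -4.48], [-2.7, -5.21], [-3.45, -5.87], [-4.26, -6.45], [-5.12, -6.94], [-6.03, -7.34]]
1 [[-0.95, -0.3], [-1.92, -0.5], [-2.91, -0.6], [-3.91, -0.59], [-4.89, -0.48], [-5.87, -0.27], [-6.81, 0.05], [-7.71, 0.46], [-8.57, 0.96], [-9.37, 1.55]]
2 [[-0.73, 0.67], [-1.39, 1.41], [-1.97, 2.22], [-2.46, 3.09], [-2.86, 4.0], [-3.16, 4.95], [-3.36, 5.92], [-3.46, 6.91], [-3.45, 7.9], [-3.34, 8.89]]
3 [[0.21, 0.97], [0.53, 1.91], [0.94, 2.82], [1.44, 3.68], [2.03, 4.48], [2.7, 5.21], [3.45, 5.87], [4.26, 6.45], [5.12, 6.94], [6.03, 7.34]]
4 [[0.95, 0.3], [1.92, 0.5], [2.91, 0.6], [3.91, 0.59], [4.89, 0.48], [5.87, 0.27], [6.81, -0.05], [7.71, -0.46], [8.57, -0.96], [9.37, -1.55]]
5 [[0.73, -0.67], [1.39, -1.41], [1.97, -2.22], [2.46, -3.09], [2.86, -4.0], [3.16, -4.95], [3.36, -5.92], [3.46, -6.91], [3.45, -7.9], [3.34, -8.89]]
```

Emit:
jog_arm:
  commands:
    - {"offset": [-0.21, -0.97, 0], "yaw": 0, "hand": 1.5}
    - {"offset": [-0.53, -1.91, 0], "yaw": 0, "hand": 1.5}
    - {"offset": [-0.94, -2.82, 0], "yaw": 0, "hand": 1.5}
    - {"offset": [-1.44, -3.68, 0], "yaw": 0, "hand": 1.5}
    - {"offset": [-2.03, -4.48, 0], "yaw": 0, "hand": 1.5}
    - {"offset": [-2.7, -5.21, 0], "yaw": 0, "hand": 1.5}
    - {"offset": [-3.45, -5.87, 0], "yaw": 0, "hand": 1.5}
    - {"offset": [-4.26, -6.45, 0], "yaw": 0, "hand": 1.5}
    - {"offset": [-5.12, -6.94, 0], "yaw": 0, "hand": 1.5}
    - {"offset": [-6.03, -7.34, 0], "yaw": 0, "hand": 1.5}

```text
time_s: 4.55
eef_pos: [0.5432, -0.0123, 0.1497]
tool_rot: [3.111, 0.432, 0.002]
contact_force: [0.2, -3.2, 5.2]
grip_width: 0.237
finger_force: 59.6
```

Emit:
jog_arm:
  commands:
    - {"offset": [-0.95, -0.3, 0], "yaw": 0, "hand": 1.5}
    - {"offset": [-1.92, -0.5, 0], "yaw": 0, "hand": 1.5}
    - {"offset": [-2.91, -0.6, 0], "yaw": 0, "hand": 1.5}
    - {"offset": [-3.91, -0.59, 0], "yaw": 0, "hand": 1.5}
    - {"offset": [-4.89, -0.48, 0], "yaw": 0, "hand": 1.5}
    - {"offset": [-5.87, -0.27, 0], "yaw": 0, "hand": 1.5}
    - {"offset": [-6.81, 0.05, 0], "yaw": 0, "hand": 1.5}
    - {"offset": [-7.71, 0.46, 0], "yaw": 0, "hand": 1.5}
    - {"offset": [-8.57, 0.96, 0], "yaw": 0, "hand": 1.5}
    - {"offset": [-9.37, 1.55, 0], "yaw": 0, "hand": 1.5}

```text
time_s: 5.55
eef_pos: [0.458, -0.0524, 0.1497]
tool_rot: [-3.111, -0.433, -0.004]
contact_force: [2.3, 0.2, 5.3]
grip_width: 0.236
finger_force: 59.6
```

Emit:
jog_arm:
  commands:
    - {"offset": [-0.73, 0.67, 0], "yaw": 0, "hand": 1.5}
    - {"offset": [-1.39, 1.41, 0], "yaw": 0, "hand": 1.5}
    - {"offset": [-1.97, 2.22, 0], "yaw": 0, "hand": 1.5}
    - {"offset": [-2.46, 3.09, 0], "yaw": 0, "hand": 1.5}
    - {"offset": [-2.86, 4.0, 0], "yaw": 0, "hand": 1.5}
    - {"offset": [-3.16, 4.95, 0], "yaw": 0, "hand": 1.5}
    - {"offset": [-3.36, 5.92, 0], "yaw": 0, "hand": 1.5}
    - {"offset": [-3.46, 6.91, 0], "yaw": 0, "hand": 1.5}
    - {"offset": [-3.45, 7.9, 0], "yaw": 0, "hand": 1.5}
    - {"offset": [-3.34, 8.89, 0], "yaw": 0, "hand": 1.5}

```text
time_s: 6.55
eef_pos: [0.4494, -0.1466, 0.1497]
tool_rot: [-3.11, -0.433, 0.0]
contact_force: [0.1, 0.9, 7.3]
grip_width: 0.241
finger_force: 59.9
```

Emit:
jog_arm:
  commands:
    - {"offset": [0.21, 0.97, 0], "yaw": 0, "hand": 1.5}
    - {"offset": [0.53, 1.91, 0], "yaw": 0, "hand": 1.5}
    - {"offset": [0.94, 2.82, 0], "yaw": 0, "hand": 1.5}
    - {"offset": [1.44, 3.68, 0], "yaw": 0, "hand": 1.5}
    - {"offset": [2.03, 4.48, 0], "yaw": 0, "hand": 1.5}
    - {"offset": [2.7, 5.21, 0], "yaw": 0, "hand": 1.5}
    - {"offset": [3.45, 5.87, 0], "yaw": 0, "hand": 1.5}
    - {"offset": [4.26, 6.45, 0], "yaw": 0, "hand": 1.5}
    - {"offset": [5.12, 6.94, 0], "yaw": 0, "hand": 1.5}
    - {"offset": [6.03, 7.34, 0], "yaw": 0, "hand": 1.5}

```text
time_s: 7.55
eef_pos: [0.5274, -0.2017, 0.1497]
tool_rot: [-3.111, -0.431, 0.001]
contact_force: [-0.7, 0.3, 7.3]
grip_width: 0.239
finger_force: 59.8
```

Emit:
jog_arm:
  commands:
    - {"offset": [0.95, 0.3, 0], "yaw": 0, "hand": 1.5}
    - {"offset": [1.92, 0.5, 0], "yaw": 0, "hand": 1.5}
    - {"offset": [2.91, 0.6, 0], "yaw": 0, "hand": 1.5}
    - {"offset": [3.91, 0.59, 0], "yaw": 0, "hand": 1.5}
    - {"offset": [4.89, 0.48, 0], "yaw": 0, "hand": 1.5}
    - {"offset": [5.87, 0.27, 0], "yaw": 0, "hand": 1.5}
    - {"offset": [6.81, -0.05, 0], "yaw": 0, "hand": 1.5}
    - {"offset": [7.71, -0.46, 0], "yaw": 0, "hand": 1.5}
    - {"offset": [8.57, -0.96, 0], "yaw": 0, "hand": 1.5}
    - {"offset": [9.37, -1.55, 0], "yaw": 0, "hand": 1.5}

```text
time_s: 8.55
eef_pos: [0.6139, -0.161, 0.1498]
tool_rot: [-3.112, -0.432, -0.001]
contact_force: [0.9, -1.0, 5.9]
grip_width: 0.239
finger_force: 59.7
```

Emit:
jog_arm:
  commands:
    - {"offset": [0.73, -0.67, 0], "yaw": 0, "hand": 1.5}
    - {"offset": [1.39, -1.41, 0], "yaw": 0, "hand": 1.5}
    - {"offset": [1.97, -2.22, 0], "yaw": 0, "hand": 1.5}
    - {"offset": [2.46, -3.09, 0], "yaw": 0, "hand": 1.5}
    - {"offset": [2.86, -4.0, 0], "yaw": 0, "hand": 1.5}
    - {"offset": [3.16, -4.95, 0], "yaw": 0, "hand": 1.5}
    - {"offset": [3.36, -5.92, 0], "yaw": 0, "hand": 1.5}
    - {"offset": [3.46, -6.91, 0], "yaw": 0, "hand": 1.5}
    - {"offset": [3.45, -7.9, 0], "yaw": 0, "hand": 1.5}
    - {"offset": [3.34, -8.89, 0], "yaw": 0, "hand": 1.5}

```text
time_s: 9.55
eef_pos: [0.6214, -0.0658, 0.1498]
tool_rot: [-3.111, -0.433, -0.001]
contact_force: [-0.1, -1.2, 5.7]
grip_width: 0.239
finger_force: 59.7
```

Emit:
jog_arm:
  commands:
    - {"offset": [0, 0, 0], "yaw": 0, "hand": 1.5}
    - {"offset": [0, 0, 0], "yaw": 0, "hand": 1.5}
    - {"offset": [0, 0, 0], "yaw": 0, "hand": 1.5}
    - {"offset": [0, 0, 0], "yaw": 0, "hand": 1.5}

```text
time_s: 9.95
eef_pos: [0.6212, -0.0655, 0.1498]
tool_rot: [-3.11, -0.433, -0.0]
contact_force: [0.3, 0.5, 6.5]
grip_width: 0.234
finger_force: 59.7
```

The full turn is done: the handle is within about 1.5 mm of where I grasped it. Releasing and rising.

Emit:
jog_arm:
  commands:
    - {"offset": [0, 0, 0], "yaw": 0, "hand": 4}
    - {"offset": [0, 0, 0], "yaw": 0, "hand": 6}
    - {"offset": [0, 0, 0], "yaw": 0, "hand": 6}
    - {"offset": [0, 0, 0], "yaw": 0, "hand": 6}
    - {"offset": [0, 0, -2], "yaw": 0, "hand": 6}
    - {"offset": [0, 0, -5], "yaw": 0, "hand": 6}
    - {"offset": [0, 0, -8], "yaw": 0, "hand": 6}
    - {"offset": [0, 0, -11], "yaw": 0, "hand": 6}

```text
time_s: 10.75
eef_pos: [0.6212, -0.0666, 0.26]
tool_rot: [-3.111, -0.432, 0.002]
contact_force: [0.2, 0.5, 0.2]
grip_width: 0.702
finger_force: 0.0
```

Emit:
jog_arm:
  commands:
    - {"offset": [-4, 2.9, -1], "yaw": 0, "hand": 6}
    - {"offset": [-8, 5.7, -1], "yaw": 0, "hand": 6}
    - {"offset": [-12, 8.6, -1], "yaw": 0, "hand": 6}
    - {"offset": [-16, 11.5, -1], "yaw": 0, "hand": 6}
    - {"offset": [-20, 14.3, -1], "yaw": 0, "hand": 6}
    - {"offset": [-24, 17.2, -1], "yaw": 0, "hand": 6}
    - {"offset": [-28, 20, -1], "yaw": 0, "hand": 6}
    - {"offset": [-31, 22.2, -1], "yaw": 0, "hand": 6}
    - {"offset": [-32, 22.9, -1], "yaw": 0, "hand": 6}
    - {"offset": [-32, 22.9, -1], "yaw": 0, "hand": 6}

```text
time_s: 11.75
eef_pos: [0.3744, -0.3758, 0.2691]
tool_rot: [-3.113, -0.424, 0.001]
contact_force: [-0.1, 0.9, -0.5]
grip_width: 0.705
finger_force: 0.0
```

Run:
```python
from h import *
b=grab_frame('top')[...,::-1].copy();a=cv2.imread('pics/b.png')
f=lambda i:cv2.resize(i[155:285,295:425],(390,390),interpolation=cv2.INTER_CUBIC)
cv2.imwrite('pics/e.png',np.hstack([f(a),f(b)]));s=state();print(s['time_s'],s['eef_pos'],s['contact_force'])
def orange(i):
    h=cv2.cvtColor(i,cv2.COLOR_BGR2HSV)[155:205,325:365].astype(int);m=(h[...,1]>110);v,u=np.nonzero(m);return u.mean()+325,v.mean()+155,m.sum()
print(orange(a),orange(b))
```

```text
11.8 [ 0.3763442  -0.37368156  0.26911195] [-0.19338057 -0.22647224  0.25227744]
(np.float64(343.72131147540983), np.float64(174.8688524590164), np.int64(61)) (np.float64(342.03076923076924), np.float64(175.83076923076922), np.int64(65))
```

View pics/e.png

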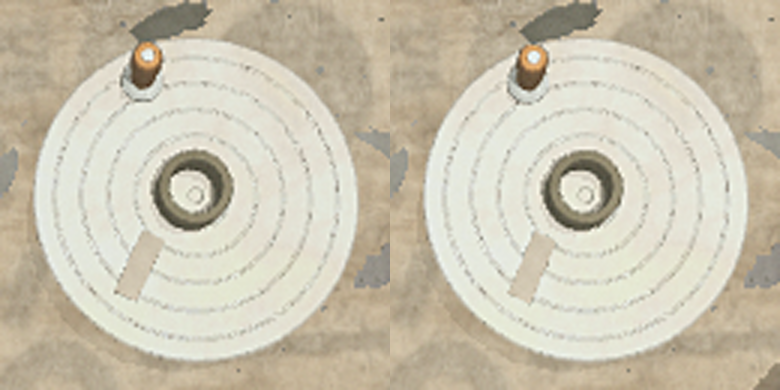

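In the before (left) and after (right) crops, the handle top is at (148,55) and (533,57)-390, about 4 mm (2.4°) past its start after a full turn. The tube still stands in the middle and the arm is clear, so I'm handing in.

```bash
python3 -c "
from plant import *
print(job_done())"
```

```text
the job is handed in; nothing more can be done
None
```

I cranked the wheel one full turn anticlockwise, leaving the handle about 4 mm (2.4°) past its start; the clay tube still stands in the middle, the arm is clear, and the job was handed in at about 12 s (no verdict was returned).

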